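# Set the polariscope lever to the clip and hold the lamp on

## Robot

A 7-joint arm with a two-finger parallel gripper is mounted at the origin on the work surface. World frame = base frame: x ahead of the robot, y to its left, z up, the work surface at z = 0. Lengths are in m, angles in rad, forces in N, time in s.
With the tool pointing down it reaches from about 0.4 to 0.875 m from the base axis. Payload 6.5 kg.
Tool frame: the origin (TCP) lies between the finger pads; the fingertips stand 14 mm ahead of it and the grasp point (between the pads) lies 5 mm behind it; z points along the fingers, x is the direction in which the jaws open and shut, and the axes are right-handed (so a half turn about z gives the same grasp; the last joint's range is limited). The gripper opens to 88 mm and grips with 3 to 60 N. Pads are 18 mm wide; open, the fingers measure 123 mm over their backs; the gripper's body (75 mm by 187 mm) begins 45 mm behind the grasp point.
Start: joints at [1.164, 0.536, -0.004, 1.538, 0.003, 1.067, -0.071], TCP at [0.217, -0.613, 0.253] pointing down, gripper open.
Joint ranges: [-2.7, 2.7], [-0.37, 2.16], [-1.27, 1.26], [0.24, 2.4], [-1.31, 4.45], [0.19, 1.91], [-2.76, 2.76]. Speed limits (rad/s): [2.39, 2.39, 3.14, 3.14, 3.14, 3.14, 3.14].

## Interface

Orientations are given as [roll, pitch, yaw] about the fixed x, y, z axes, in that order (R = Rz(yaw) Ry(pitch) Rx(roll)).
In Python, from workcell import env, get_image, finder gives the robot as it stands. The module is installed in compiled form; this text tells all that it offers.
- The arm moves only by the shell command python3 -m handwheel 'ROWS' [FORCE]. ROWS is JSON, a list of rows, each an object with "translation": the shift along the tool's x, y, z normalised to -1 to 1, where 1 is 0.4 m, a list of three; "angular": the turn, a rotation vector about the tool's x, y, z normalised to -1 to 1, where 1 is 60 degrees, a list of three; "jaw": the gripper's target within -1 to 1 (fully open at 1, half-way at 0, shut at -1). A call has 1 to 10 rows; each row is the pose to reach, as a shift and turn from the pose commanded when the call began, along the tool's axes at that moment; what a row does not reach only later rows make up. A row lasts 1/12 s, in which the tool goes at most 41.7 mm and 7.16 degrees, less where a joint would pass 70% of its speed; a pose out of reach is approached as far as the arm can. A call with a number of a shift or a turn outside -1 to 1 is refused whole. A call with a gripper value outside its range is refused whole. The fingers move at their own pace and stop on an object; FORCE is the grip in N (left out, the last holds). Time passes only in rows, so rows that repeat a pose let the fingers close. It gives the time, the measured TCP pose, the force and the opening at its end, in the units of the state.
- env.read_state(): the state, without advancing time (a new reading comes with each control period).
- get_image(name): name is "scene" or "top" or "wrist"; returns a dict with "img" (420x560x3 uint8, red, green, blue), "vertical_fov" (degrees; the focal length in pixels is half the picture's height over the tangent of half this angle, whatever the lens; pixels are square), "cx", "cy" (the principal point, pixels), "cam_to_world" (4x4, takes a point from camera to world coordinates); the wrist camera has in their place "T_tool_cam" (4x4, takes a point from camera to tool coordinates, whose origin is the TCP and whose axes are the tool frame's). Camera axes: x right, y up, looking along -z (the intrinsics and any distortion apply to the point x, -y, -z); pixel columns grow to the right and rows downward; lengths in m; the calibration is good to about 2 mm. The wrist camera is an equidistant fisheye: a pixel r from the principal point sees the ray r / f radians off the axis. A picture is of the moment at which its call begins: read the wrist's pose just before it. There is no depth.
- env.finish_job(): hands the job in, once; it reports no verdict.
Trained networks look in the newest picture that a camera, given by its name, has taken for a name from the list of things; names that differ only in an ending like _2 or _b are one class to them, and where a whole thing is asked for, a point or a joint stands for the part that bears it (a point fixed in the world has none). Each returns a list of dicts, best first, with "conf" (0 to 1); they miss things now and then, are a little off and sometimes report something else, mostly with a low value. They report only what shows in the picture. A call takes as long as a camera call. They do not tell look-alikes from the thing itself.
- finder.boxes_of(camera, target): "box" ([centre column, centre row, width, height] as shares, 0 to 1, of the picture: columns of its width, rows of its height, round what is visible of it).
- finder.trace(camera, target): "pixels" (420x560 bool, what is visible of it) and "box" ([centre column, centre row, width, height] as shares, 0 to 1, of the picture: columns of its width, rows of its height, round what is visible of it).
- finder.place_of(camera, target): "position" ([column, row] as shares, 0 to 1, of the picture: columns of its width, rows of its height: a listed point, or the origin of a listed thing).
The state is a dict: "t": time; "joint_pos": joint angles; "qvel": joint speeds; "effort": joint torques, N m; "tool_pos": TCP position; "tool_rot": TCP orientation; "force": force on the tool from outside, world axes, zero at the start; "torque": the same for the moment, N m; "width": opening from 0.0 (shut) to 1.0 (fully open).
Only numpy, scipy, OpenCV 4.12 (cv2) and the standard library are available. Lean on these libraries where they do the work, as an engineer would, in place of code of your own. Each camera call takes 0.05 s, during which the arm holds its last target. There are 200 camera calls.

## Task

On the round polariscope, gently push the upright peg of the ring's lever around its arc until the lever bar lies centred over the steel clip on the dial rim, pushing with the fingers and not pinching it, and let go of the lever. Then press the round button on the square lamp box all the way down and finish while still holding it down. Leave the clip and all the glass and porcelain where they stand, and lift nothing.

Things in the scene. Friction and masses are not known exactly. Their poses are not given: they have to be found in the camera images.
- polariscope: Round white polariscope fixed to the shelf, 148 mm across its dial, 90 mm tall to the dial's top face. Origin under its centre, on the shelf; its z axis (up) is the axis on which ring and clip turn. It may stand turned by up to 20 degrees; the arc of lever and clip spans 72 degrees either side of its own -x direction.
- lever_ring: Black ring, 90 mm across, top 103 mm above the shelf, with a metal eyepiece (48 mm across, top at 115 mm). A steel lever bar 6 mm wide, 98 to 103 mm above the shelf, juts out along its own -x axis. Turns about the polariscope's z axis between end stops; about 1.2 N of push at the peg; stays where left. Origin: the polariscope's. Starts at least 0.3 rad clockwise (from above) of the clip.
- lever_peg (a point): Centre of the top of the lever's upright steel peg: 12 mm in diameter, its top 135 mm above the shelf, free above the lever bar (from 103 mm up), 100 mm from the ring's axis and clear of the dial.
- lever_mark (a point): Point on the centre line of the lever bar's underside, 70 mm from the ring's axis and 98 mm above the shelf: it passes 4 mm above the clip's mark.
- clip_mark (a point): Middle of the black centre line on the top of the steel clip (20 mm wide along the rim, 62 to 79 mm from the axis, top 94 mm above the shelf), 70 mm from the ring's axis. The clip is stiff and must stay where it is.
- lamp_box: Square grey lamp box fixed to the shelf, 85 x 85 x 50 mm, with one round button on top. Origin under its centre.
- lamp_button_top (a point): Centre of the top face of the round button, 28 mm across, on top of the lamp box; it moves down with the button.
- lamp_button (a joint): Button travel in m: 0 released, 0.006 fully down (about 5 N); springs back when let go.
- beaker: Bystander: squat borosilicate beaker with a frosted panel, 86 mm across the rim, 70 mm tall; origin under its centre.
- bottle_tall: Bystander: amber reagent bottle with ground stopper, 64 mm wide, 150 mm tall; origin under its centre.
- bottle_short: Bystander: amber reagent bottle with ground stopper, 64 mm wide, 115 mm tall; origin under its centre.
- crucible: Bystander: white porcelain crucible, 46 mm across, 36 mm tall; origin under its centre.
- watch_glass: Bystander: clear watch glass, 80 mm across, 9 mm tall; origin under its centre.
- tube_rack: Bystander: wooden rack with four glass tubes, 150 mm along its x axis, 45 mm wide, 82 mm tall; origin under its centre.
- mortar: Bystander: white porcelain mortar bowl, 84 mm across, 50 mm tall; origin under its centre.
There are look-alikes about, which are no part of the job. Leave any blue, purple or red look-alike of the lamp_box alone.

How it is judged:
On the way, in this order (a step that is already met when the one before it is completed fails the run):
1. the lever rests centred over the clip, untouched (horizontal distance between lever_mark and clip_mark below 0.004 m and angular speed of lever_ring below 0.05 rad/s and contact force between the fingers and lever_ring below 0.2 N), for 0.2 s.
2. the lamp button is pressed down (value of joint lamp_button above 0.004 m and contact force between the fingers and lamp_box above 1 N), for 0.2 s.
At the end, for the whole second after the job is handed in: The lever mark lies within 4 mm (horizontally) of the clip mark, the lever is at rest and untouched; the fingers hold the lamp button at least 4 mm down (of 6) with more than 1 N; the clip is within 6 mm and every bystander within 20 mm of where it started (all of step 1 and all of step 2 and contact force between the arm and lever_ring below 0.2 N and distance of clip_mark from where it was at the start of the episode below 0.006 m and distance of each of beaker, bottle_tall, bottle_short, crucible, watch_glass, tube_rack, mortar from where it was at the start of the episode below 0.02 m); the arm keeps its last pose, push and grip.
It fails at once if the clip is shifted by more than 6 mm (distance of clip_mark from where it was at the start of the episode above 0.006 m).
It fails at once if the lever is pinched or forced (more than 18 N between fingers and lever) (contact force between the fingers and lever_ring above 18 N).
It fails at once if a bystander is moved or lifted by more than 20 mm (distance of any of beaker, bottle_tall, bottle_short, crucible, watch_glass, tube_rack, mortar from where it was at the start of the episode above 0.02 m).
It also fails if it takes over 54 s, if anything falls off the work surface, if the arm or the gripper's body presses on something with over 40 N, if the wrist force passes 120 N, or if a joint passes its speed limit or range.

## Working session

There is one attempt and no reset: what is moved stays moved. The work goes in short steps, Python scripts to look and compute and a shell command to move; the robot and the scene stay as the last step left them, time stands still between calls to the robot, and variables do not carry over. Pictures are saved under pics/ and viewed, about 8 in all and at most 12, crops included, and the job is handed in when it is done.

```bash
mkdir -p pics
cat > h.py <<'E'
import numpy as np, cv2
from workcell import env, get_image, finder
from scipy.spatial.transform import Rotation as R
def cam(name):
    s=env.read_state(); d=get_image(name)
    f=d["img"].shape[0]/2/np.tan(np.radians(d["vertical_fov"])/2)
    if "cam_to_world" in d: T=np.array(d["cam_to_world"])
    else:
        W=np.eye(4);W[:3,:3]=R.from_euler('xyz',s["tool_rot"]).as_matrix();W[:3,3]=s["tool_pos"];T=W@np.array(d["T_tool_cam"])
    return dict(img=d["img"],f=f,cx=d["cx"],cy=d["cy"],T=T,fish=name=="wrist",name=name,raw={k:v for k,v in d.items() if k!="img"})
def ray(c,u,v):
    x,y=(u-c["cx"])/c["f"],(v-c["cy"])/c["f"]
    if c["fish"]:
        r=np.hypot(x,y)+1e-12; k=np.sin(r)/r; p=np.array([x*k,-y*k,-np.cos(r)])
    else: p=np.array([x,-y,-1.])
    return c["T"][:3,3],c["T"][:3,:3]@p
def atz(c,u,v,z):
    o,d=ray(c,u,v); return o+d*(z-o[2])/d[2]
def proj(c,P):
    p=np.linalg.inv(c["T"])@np.r_[P,1]; x,y,z=p[0],-p[1],-p[2]
    if c["fish"]:
        r=np.hypot(x,y); k=np.arctan2(r,z)/(r+1e-12)
    else: k=1/z
    return c["cx"]+c["f"]*x*k, c["cy"]+c["f"]*y*k
def save(c,n,box=None,scale=1):
    im=c["img"][:,:,::-1]
    if box: im=im[box[1]:box[3],box[0]:box[2]]
    cv2.imwrite("pics/"+n,cv2.resize(im,None,fx=scale,fy=scale,interpolation=cv2.INTER_CUBIC))
E
cat > a.py <<'E'
from h import *
np.set_printoptions(precision=4,suppress=True)
Z=dict(polariscope=0,lever_ring=0,lever_peg=.135,lever_mark=.098,clip_mark=.094,lamp_box=0,lamp_button_top=.05,beaker=0,bottle_tall=0,bottle_short=0,crucible=0,watch_glass=0,tube_rack=0,mortar=0)
print(env.read_state())
ims=[]
for n in("top","scene"):
    c=cam(n); print(n,c["raw"]); ims.append(c["img"])
    save(c,n+"0.png",scale=1.4)
    for k,z in Z.items():
        for p in finder.place_of(n,k)[:4]:
            if p["conf"]<.15: continue
            u,v=p["position"][0]*560,p["position"][1]*420
            print(n,k,round(p["conf"],2),np.round([u,v],1),atz(c,u,v,z))
E
python3 a.py
```

```text
{'t': 0.0, 'joint_pos': array([ 1.1638,  0.5372, -0.0045,  1.5389,  0.0026,  1.0673, -0.0712]), 'qvel': array([ 0.0015,  0.0013, -0.0002, -0.0004, -0.0014,  0.0014, -0.0004]), 'effort': array([ -0.0001, -57.0972,   0.9913, -25.1601,  -0.0562,   0.0179,
         0.0001]), 'tool_pos': array([ 0.2171, -0.612 ,  0.2518]), 'tool_rot': array([ 3.1415,  0.0017, -1.2299]), 'force': array([ 0.4988, -0.0396, -1.0634]), 'torque': array([-0.0289,  0.0497,  0.0457]), 'width': 1.0000571553995254}
top {'vertical_fov': 53.927255038944125, 'cx': 276.24992243569136, 'cy': 204.33121624210372, 'cam_to_world': array([[ 0.0075,  0.9872, -0.1594,  0.3386],
       [-0.9997,  0.0036, -0.0246, -0.1092],
       [-0.0237,  0.1595,  0.9869,  1.3999],
       [ 0.    ,  0.    ,  0.    ,  1.    ]])}
top polariscope 0.63 [220.6 195.7] [0.5942 0.1186 0.    ]
top lever_ring 0.9 [222.8 198.6] [0.584  0.1105 0.    ]
top lever_peg 0.91 [190.2 203.2] [0.5455 0.1912 0.135 ]
top lever_peg 0.17 [178.6 258.4] [0.3744 0.2198 0.135 ]
top lever_mark 0.72 [201.6 201.4] [0.5575 0.1633 0.098 ]
top lever_mark 0.27 [190.7 205.5] [0.5
[... 2245 characters left out ...]
ton_top 0.6 [226.6 160.8] [ 0.276  -0.4282  0.05  ]
scene beaker 0.76 [321. 230.] [ 0.4617 -0.0237  0.    ]
scene beaker 0.3 [194.7 270.9] [ 0.7519 -0.2582  0.    ]
scene bottle_tall 0.82 [412.4 339.1] [0.7625 0.2932 0.    ]
scene bottle_short 0.78 [192.8 273.5] [ 0.7624 -0.2572  0.    ]
scene crucible 0.67 [273.1 299.9] [ 0.7697 -0.031   0.    ]
scene watch_glass 0.74 [459.3 267.3] [0.4796 0.3552 0.    ]
scene watch_glass 0.28 [320.1 227.9] [ 0.453  -0.0295  0.    ]
scene tube_rack 0.92 [190.7 215.6] [ 0.5412 -0.4058  0.    ]
scene mortar 0.89 [426.1 238. ] [0.3864 0.2558 0.    ]
scene mortar 0.43 [244.  217.9] [ 0.4912 -0.2535  0.    ]
scene mortar 0.18 [381.7 233.7] [0.4134 0.1386 0.    ]
```

View pics/top0.png

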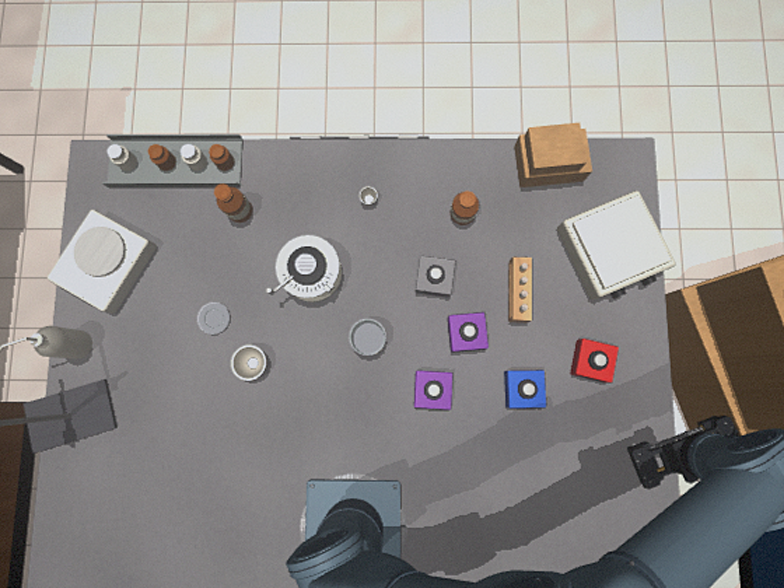

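View pics/scene0.png

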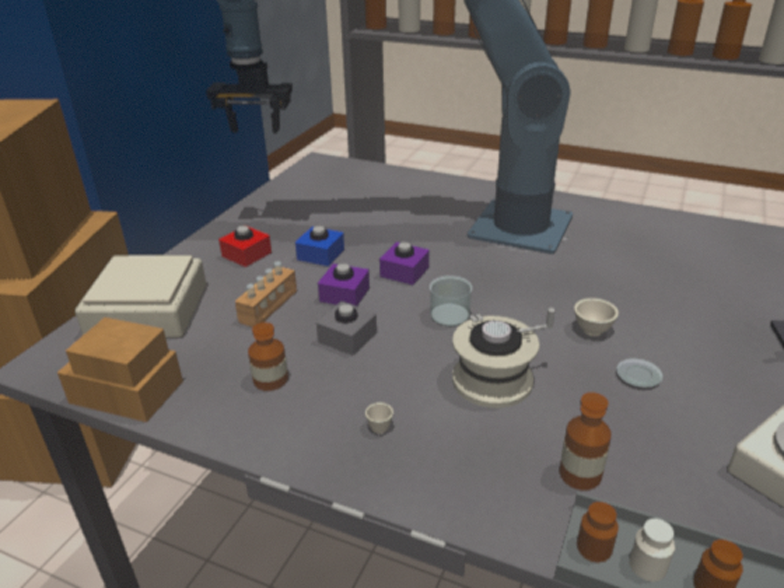

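The things of one class, by top-view pixels: the square grey box at (311,195), two purple boxes at (334,237) and (310,278), a blue one at (375,278) and a red one at (425,257). Only the grey one fits. The lever peg shows at (190,204) and the clip is probably on the robot side of the dial. I'm going over for a close look with the wrist camera.

```bash
R='{"translation":[-0.72,-0.63,-0.25],"angular":[0,0,-0.83],"jaw":-1}'; python3 -m handwheel '[{"translation":[-0.72,-0.63,-0.25],"angular":[0,0,-0.83],"jaw":-1},{"translation":[-0.72,-0.63,-0.25],"angular":[0,0,-0.83],"jaw":-1},{"translation":[-0.72,-0.63,-0.25],"angular":[0,0,-0.83],"jaw":-1},{"translation":[-0.72,-0.63,-0.25],"angular":[0,0,-0.83],"jaw":-1},{"translation":[-0.72,-0.63,-0.25],"angular":[0,0,-0.83],"jaw":-1},{"translation":[-0.72,-0.63,-0.25],"angular":[0,0,-0.83],"jaw":-1},{"translation":[-0.72,-0.63,-0.25],"angular":[0,0,-0.83],"jaw":-1},{"translation":[-0.72,-0.63,-0.25],"angular":[0,0,-0.83],"jaw":-1},{"translation":[-0.72,-0.63,-0.25],"angular":[0,0,-0.83],"jaw":-1},{"translation":[-0.72,-0.63,-0.25],"angular":[0,0,-0.83],"jaw":-1}]' 10
cat > mv.py <<'E'
# work out a move: target x y z yaw(deg) -> tool-axis normalised values
import sys; from h import *
s=env.read_state(); M=R.from_euler('xyz',s["tool_rot"])
x,y,z,yaw=map(float,sys.argv[1:5])
d=M.inv().apply(np.array([x,y,z])-s["tool_pos"])/.4
a=(M.inv()*R.from_euler('xyz',[np.pi,0,np.radians(yaw)])).as_rotvec()/np.radians(60)
print(np.round(d,3),np.round(a,3),"dist",np.linalg.norm(d)*.4,"t",s["t"],s["tool_pos"],np.degrees(s["tool_rot"][2]),s["joint_pos"].round(2))
E
python3 mv.py 0.45 0.10 0.38 28
python3 -c "
from h import *
print(cam('wrist')['raw'])"
```

```text
t: 2.33
tool_pos: [0.3605, -0.2526, 0.3543]
tool_rot: [-3.141, -0.002, -0.356]
force: [0.5, 0.5, 0.4]
width: 0.267
[-0.097 -0.904 -0.064] [ 0.001 -0.002 -0.806] dist 0.36464040578460355 t 2.3333 [ 0.36050228 -0.25255203  0.35431242] -20.38450397082335 [ 0.87  0.08 -0.38  1.92  0.03  1.15  0.12]
{'vertical_fov': 65.70646984690485, 'cx': 274.5080448786381, 'cy': 213.13034671262048, 'T_tool_cam': array([[ 9.99999789e-01, -6.31004762e-04,  1.54445174e-04,
         1.62863714e-03],
       [-5.69541918e-04, -9.65935150e-01, -2.58783620e-01,
        -6.60646584e-02],
       [ 3.12477719e-04,  2.58783478e-01, -9.65935305e-01,
        -1.30707009e-01],
       [ 0.00000000e+00,  0.00000000e+00,  0.00000000e+00,
         1.00000000e+00]])}
```

```bash
python3 mv.py 0.59 0.05 0.32 28
```

```text
[ 0.275 -0.902  0.089] [ 0.001 -0.003 -0.803] dist 0.37909825065293834 t 2.3833 [ 0.3618619  -0.25074544  0.35493808] -20.20081990192307 [ 0.87  0.08 -0.38  1.92  0.03  1.15  0.12]
```

```bash
python3 -m handwheel '[{"translation":[0.275,-0.90,0.09],"angular":[0,0,-0.8],"jaw":-1},{"translation":[0.275,-0.90,0.09],"angular":[0,0,-0.8],"jaw":-1},{"translation":[0.275,-0.90,0.09],"angular":[0,0,-0.8],"jaw":-1},{"translation":[0.275,-0.90,0.09],"angular":[0,0,-0.8],"jaw":-1},{"translation":[0.275,-0.90,0.09],"angular":[0,0,-0.8],"jaw":-1},{"translation":[0.275,-0.90,0.09],"angular":[0,0,-0.8],"jaw":-1},{"translation":[0.275,-0.90,0.09],"angular":[0,0,-0.8],"jaw":-1},{"translation":[0.275,-0.90,0.09],"angular":[0,0,-0.8],"jaw":-1},{"translation":[0.275,-0.90,0.09],"angular":[0,0,-0.8],"jaw":-1},{"translation":[0.275,-0.90,0.09],"angular":[0,0,-0.8],"jaw":-1}]'
cat > look.py <<'E'
import sys; from h import *
np.set_printoptions(precision=4,suppress=True)
c=cam("wrist"); save(c,sys.argv[1],scale=1.4); import pickle; pickle.dump(c,open(sys.argv[1]+".pkl","wb"))
for k,z in dict(lever_peg=.135,lever_mark=.098,clip_mark=.094,lever_ring=0,polariscope=0).items():
    for p in finder.place_of("wrist",k)[:3]:
        if p["conf"]>.2:
            u,v=p["position"][0]*560,p["position"][1]*420
            print(k,round(p["conf"],2),np.round([u,v],1),atz(c,u,v,z))
s=env.read_state(); print(s["t"],s["tool_pos"],np.degrees(s["tool_rot"]),s["width"])
E
python3 look.py w1.png
```

```text
t: 3.22
tool_pos: [0.5906, 0.0487, 0.3157]
tool_rot: [-3.137, -0.003, 0.485]
force: [-1.0, -0.1, 0.2]
width: 0.005
lever_peg 0.61 [290.2  43.2] [0.5354 0.1884 0.135 ]
lever_mark 0.61 [293.8  84.2] [0.557  0.1593 0.098 ]
clip_mark 0.79 [244.8 164. ] [0.5507 0.0582 0.094 ]
lever_ring 0.7 [296.5 143.4] [0.5976 0.1038 0.    ]
polariscope 0.86 [295.7 141.9] [0.5956 0.1051 0.    ]
3.5167 [0.5882 0.0389 0.3169] [179.9305   0.036   27.1752] 0.004526132918722421
```

View pics/w1.png

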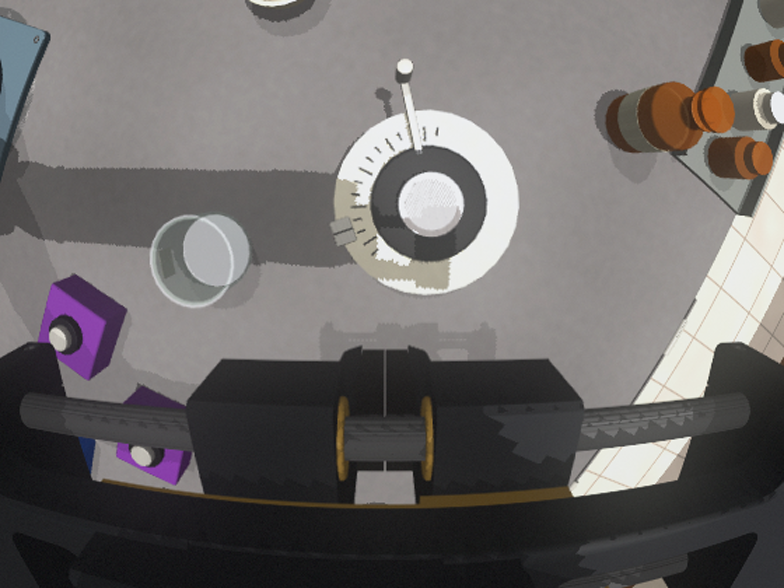

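The picture shows the peg top at about (289,47), the clip with its dark centre line at about (245,166), and the ring at about (305,145). The lever has to turn counter-clockwise by roughly 110°. I'll take a settled picture and fit the axis.

```bash
cat > fit.py <<'E'
import sys; from h import *
from scipy.optimize import least_squares
np.set_printoptions(precision=4,suppress=True)
c=cam("wrist")
P={}
for k,z in dict(lever_peg=.135,lever_mark=.098,clip_mark=.094).items():
    for p in finder.place_of("wrist",k)[:1]:
        u,v=p["position"][0]*560,p["position"][1]*420; P[k]=atz(c,u,v,z); print(k,round(p["conf"],2),np.round([u,v],1),P[k])
cx,cy=map(float,sys.argv[2:4]) # rough axis
u0,v0=map(int,proj(c,[cx,cy,.103]))
g=c["img"].max(2); m=np.zeros_like(g); w=60
m[v0-w:v0+w,u0-w:u0+w]=(g[v0-w:v0+w,u0-w:u0+w]<85)
n,l,st,_=cv2.connectedComponentsWithStats(m); i=1+np.argmax(st[1:,4])
cs,_=cv2.findContours((l==i).astype(np.uint8),cv2.RETR_EXTERNAL,cv2.CHAIN_APPROX_NONE)
q=max(cs,key=len)[:,0,:]; W=np.array([atz(c,a,b,.103)[:2] for a,b in q])
r=least_squares(lambda x:np.hypot(W[:,0]-x[0],W[:,1]-x[1])-x[2],[cx,cy,.045],loss="soft_l1",f_scale=.001)
print("ring fit",r.x,"n",len(q),"area",st[i,4]); A=r.x[:2]
for k,p in P.items(): d=p[:2]-A; print(k,"r",np.hypot(*d),"deg",np.degrees(np.arctan2(d[1],d[0]))%360)
im=c["img"].copy()
for (x,y,z) in [(*A,.103)]: cv2.circle(im,tuple(int(round(t)) for t in proj(c,[x,y,z])),1,(255,0,0),-1)
for t in range(0,360,6): cv2.circle(im,tuple(int(round(s)) for s in proj(c,[A[0]+.045*np.cos(np.radians(t)),A[1]+.045*np.sin(np.radians(t)),.103])),0,(255,0,0),-1)
for t in range(0,360,6): cv2.circle(im,tuple(int(round(s)) for s in proj(c,[A[0]+.074*np.cos(np.radians(t)),A[1]+.074*np.sin(np.radians(t)),.09])),0,(0,0,255),-1)
c["img"]=im; save(c,sys.argv[1],(u0-105,max(0,v0-125),u0+95,v0+85),3.5 if len(sys.argv)<5 else float(sys.argv[4]))
s=env.read_state(); print(s["t"],s["tool_pos"],np.degrees(s["tool_rot"]),s["force"])
E
python3 fit.py w2.png 0.59 0.108 2.8
```

```text
lever_peg 0.87 [294.7  35.3] [0.5344 0.1873 0.135 ]
lever_mark 0.81 [297.1  72.4] [0.5528 0.1617 0.098 ]
clip_mark 0.63 [249.7 156.4] [0.5494 0.0571 0.094 ]
ring fit [0.5993 0.1086 0.0417] n 538 area 1392
lever_peg r 0.10200598387029451 deg 129.51122647151783
lever_mark r 0.07050958401793135 deg 131.24458857637103
clip_mark r 0.07176371875091322 deg 225.90447287459358
3.7167 [0.5883 0.0399 0.317 ] [179.9546  -0.0036  27.2362] [ 0.0449 -0.2628 -0.1834]
```

View pics/w2.png

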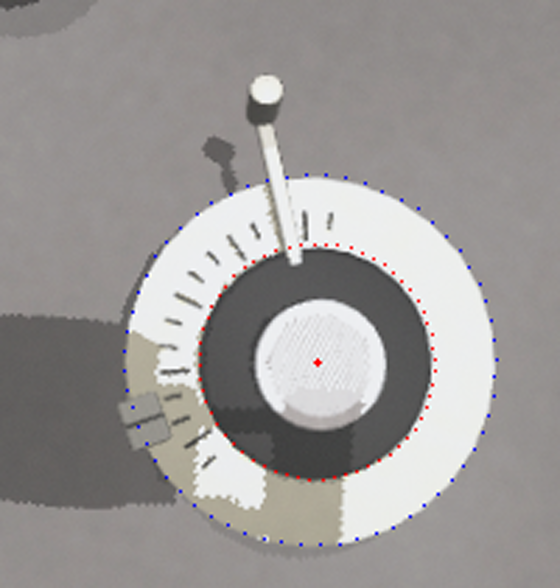

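```bash
python3 mv.py 0.570 0.215 0.2 40; python3 mv.py 0.570 0.215 0.128 40
```

```text
[ 0.16  -0.41   0.292] [ 0.001  0.    -0.213] dist 0.21139663260714672 t 3.7167 [0.58832375 0.03990348 0.31702131] 27.23624527985849 [ 0.33  0.45 -0.64  1.6   0.28  1.19  0.1 ]
[ 0.16  -0.411  0.472] [ 0.001  0.    -0.213] dist 0.2583091253130653 t 3.7167 [0.58832375 0.03990348 0.31702131] 27.23624527985849 [ 0.33  0.45 -0.64  1.6   0.28  1.19  0.1 ]
```

```bash
python3 -m handwheel '[{"translation":[0.16,-0.41,0.29],"angular":[0,0,-0.213],"jaw":-1},{"translation":[0.16,-0.41,0.29],"angular":[0,0,-0.213],"jaw":-1},{"translation":[0.16,-0.41,0.29],"angular":[0,0,-0.213],"jaw":-1},{"translation":[0.16,-0.41,0.29],"angular":[0,0,-0.213],"jaw":-1},{"translation":[0.16,-0.41,0.29],"angular":[0,0,-0.213],"jaw":-1},{"translation":[0.16,-0.41,0.29],"angular":[0,0,-0.213],"jaw":-1},{"translation":[0.16,-0.41,0.29],"angular":[0,0,-0.213],"jaw":-1},{"translation":[0.16,-0.41,0.29],"angular":[0,0,-0.213],"jaw":-1},{"translation":[0.16,-0.41,0.29],"angular":[0,0,-0.213],"jaw":-1},{"translation":[0.16,-0.41,0.29],"angular":[0,0,-0.213],"jaw":-1}]'; python3 mv.py 0.570 0.215 0.128 40
```

```text
t: 4.55
tool_pos: [0.5713, 0.2142, 0.2016]
tool_rot: [3.14, -0.001, 0.697]
force: [0.3, 0.6, 0.4]
width: 0.0
[-0.001 -0.004  0.184] [ 0.001 -0.001 -0.001] dist 0.07361935262828913 t 4.55 [0.57126579 0.21423726 0.20160452] 39.93557517322112 [ 0.03  0.62 -0.66  1.67  0.43  1.01 -0.08]
```

```bash
python3 -m handwheel '[{"translation":[0,0,0.092],"angular":[0,0,0],"jaw":-1},{"translation":[0,0,0.184],"angular":[0,0,0],"jaw":-1},{"translation":[0,0,0.184],"angular":[0,0,0],"jaw":-1},{"translation":[0,0,0.184],"angular":[0,0,0],"jaw":-1},{"translation":[0,0,0.184],"angular":[0,0,0],"jaw":-1}]'
cat > arc.py <<'E'
# arc rows: axis A, list of lever angles th; TCP = A + .1 r - off*t, yaw=th-90-lag
import sys; from h import *
A=np.array([.5993,.1086]); th0,th1,n,off,z=map(float,sys.argv[1:6])
s=env.read_state(); M=R.from_euler('xyz',s["tool_rot"])
print("now",s["tool_pos"],np.degrees(s["tool_rot"]),s["joint_pos"].round(2),s["force"],s["t"])
for th in np.linspace(th0,th1,int(n)):
    t=np.radians(th); r=np.array([np.cos(t),np.sin(t)]); tt=np.array([-r[1],r[0]])
    p=np.r_[A+.1*r-off*tt,z]
    d=M.inv().apply(p-s["tool_pos"])/.4; a=(M.inv()*R.from_euler('xyz',[np.pi,0,t-np.pi/2])).as_rotvec()/np.radians(60)
    print(round(th,1),np.round(d,3),np.round(a,3))
E
python3 arc.py 130 166 10 .0235 .128
python3 look.py w3.png
```

```text
t: 4.97
tool_pos: [0.5712, 0.2162, 0.1291]
tool_rot: [3.141, -0.002, 0.699]
force: [-0.2, 0.2, 1.1]
width: 0.009
now [0.57122065 0.21618615 0.12909078] [ 1.79966658e+02 -1.23558508e-01  4.00541259e+01] [-0.01  0.71 -0.61  1.71  0.5   0.89 -0.13] [-0.22102835  0.16830158  1.13153934] 4.9667
130.0 [-0.06   0.001  0.003] [ 0.001 -0.002  0.001]
134.0 [-0.078 -0.002  0.003] [ 0.001 -0.002 -0.066]
138.0 [-0.096 -0.005  0.003] [ 0.001 -0.002 -0.132]
142.0 [-0.114 -0.006  0.002] [ 0.001 -0.002 -0.199]
146.0 [-0.132 -0.005  0.002] [ 0.001 -0.002 -0.266]
150.0 [-0.149 -0.004  0.002] [ 0.001 -0.002 -0.332]
154.0 [-0.167 -0.001  0.002] [ 0.001 -0.002 -0.399]
158.0 [-0.185  0.003  0.002] [ 0.001 -0.002 -0.466]
162.0 [-0.202  0.008  0.002] [ 0.001 -0.002 -0.532]
166.0 [-0.219  0.014  0.002] [ 0.001 -0.002 -0.599]
5.2667 [0.5707 0.2164 0.1284] [179.9576  -0.0984  40.1014] 0.0046326984171872155
```

View pics/w3.png

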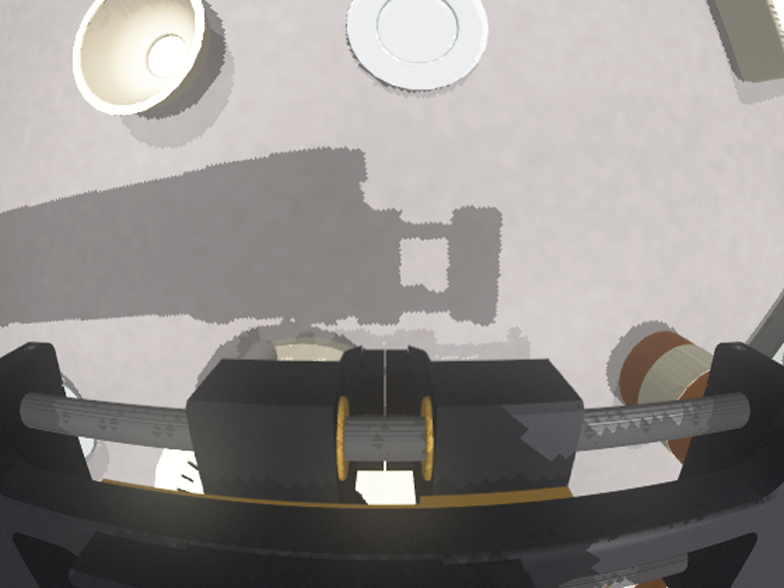

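The peg is hidden behind the finger housings, as expected, and nothing else is close. I'll sweep the first part of the arc.

```bash
python3 -m handwheel '[{"translation":[-0.03,0,0],"angular":[0,0,0],"jaw":-1},{"translation":[-0.06,0,0],"angular":[0,0,0],"jaw":-1},{"translation":[-0.078,-0.002,0],"angular":[0,0,-0.066],"jaw":-1},{"translation":[-0.096,-0.005,0],"angular":[0,0,-0.132],"jaw":-1},{"translation":[-0.114,-0.006,0],"angular":[0,0,-0.2],"jaw":-1},{"translation":[-0.132,-0.005,0],"angular":[0,0,-0.266],"jaw":-1},{"translation":[-0.149,-0.004,0],"angular":[0,0,-0.332],"jaw":-1},{"translation":[-0.167,-0.001,0],"angular":[0,0,-0.4],"jaw":-1},{"translation":[-0.185,0.003,0],"angular":[0,0,-0.466],"jaw":-1},{"translation":[-0.185,0.003,0],"angular":[0,0,-0.466],"jaw":-1}]'
cat > peg.py <<'E'
from h import *
for n in("top","scene"):
    c=cam(n)
    for k,z in dict(lever_peg=.135,lever_mark=.098).items():
        for p in finder.place_of(n,k)[:1]:
            P=atz(c,p["position"][0]*560,p["position"][1]*420,z); d=P[:2]-[.5993,.1086]
            print(n,k,round(p["conf"],2),P.round(4),"r",np.hypot(*d).round(4),"deg",np.degrees(np.arctan2(d[1],d[0]))%360)
E
python3 peg.py; python3 arc.py 158 194 10 .0235 .128
```

```text
t: 6.1
tool_pos: [0.5139, 0.1668, 0.1274]
tool_rot: [3.141, 0.0, 1.19]
force: [-0.4, -0.3, -0.2]
width: 0.0
top lever_mark 0.74 [0.5342 0.1342 0.098 ] r 0.07 deg 158.56213941525613
scene lever_peg 0.56 [0.5163 0.1566 0.135 ] r 0.0959 deg 149.9702277692887
scene lever_mark 0.71 [0.5378 0.1367 0.098 ] r 0.0676 deg 155.41571612702225
now [0.51452287 0.16785871 0.12723139] [ 1.79982063e+02 -1.00407605e-02  6.80191492e+01] [ 0.16  0.65 -0.74  1.89  0.58  0.83  0.3 ] [-0.24818652 -0.35415118  0.22571157] 6.4
158.0 [ 0.001  0.002 -0.002] [ 0. -0.  0.]
162.0 [-0.017 -0.001 -0.002] [ 0.    -0.    -0.066]
166.0 [-0.035 -0.004 -0.002] [ 0.    -0.    -0.133]
170.0 [-0.052 -0.005 -0.002] [ 0.  -0.  -0.2]
174.0 [-0.07  -0.005 -0.002] [ 0.    -0.    -0.266]
178.0 [-0.088 -0.003 -0.002] [ 0.    -0.    -0.333]
182.0 [-0.106 -0.    -0.002] [ 0.  -0.  -0.4]
186.0 [-0.123  0.004 -0.002] [ 0.    -0.    -0.466]
190.0 [-0.141  0.009 -0.002] [ 0.    -0.    -0.533]
194.0 [-0.157  0.015 -0.002] [ 0.  -0.  -0.6]
```

The lever follows (about 157°), so the geometry holds. Continuing.

```bash
python3 -m handwheel '[{"translation":[-0.017,-0.001,-0.002],"angular":[0,0,-0.066],"jaw":-1},{"translation":[-0.035,-0.004,-0.002],"angular":[0,0,-0.133],"jaw":-1},{"translation":[-0.052,-0.005,-0.002],"angular":[0,0,-0.2],"jaw":-1},{"translation":[-0.07,-0.005,-0.002],"angular":[0,0,-0.266],"jaw":-1},{"translation":[-0.088,-0.003,-0.002],"angular":[0,0,-0.333],"jaw":-1},{"translation":[-0.106,0,-0.002],"angular":[0,0,-0.4],"jaw":-1},{"translation":[-0.123,0.004,-0.002],"angular":[0,0,-0.466],"jaw":-1},{"translation":[-0.141,0.009,-0.002],"angular":[0,0,-0.533],"jaw":-1},{"translation":[-0.157,0.015,-0.002],"angular":[0,0,-0.6],"jaw":-1},{"translation":[-0.157,0.015,-0.002],"angular":[0,0,-0.6],"jaw":-1}]'
python3 peg.py; python3 arc.py 194 226 9 .0235 .128
```

```text
t: 7.23
tool_pos: [0.4965, 0.1061, 0.1277]
tool_rot: [-3.141, 0.0, 1.817]
force: [0.4, -0.3, 0.1]
width: 0.008
top lever_mark 0.61 [0.5238 0.0857 0.098 ] r 0.0789 deg 196.9006836207354
scene lever_peg 0.64 [0.5046 0.0849 0.135 ] r 0.0976 deg 194.03952516903976
scene lever_mark 0.87 [0.5201 0.0903 0.098 ] r 0.0813 deg 193.03062948724562
now [0.49640739 0.10749975 0.12796692] [1.79990290e+02 4.35690952e-03 1.04035168e+02] [ 0.38  0.66 -0.89  1.97  0.69  0.85  0.92] [-0.27968914  1.06116251  1.2024744 ] 7.5333
194.0 [-0.001  0.    -0.   ] [0.    0.    0.001]
198.0 [-0.018 -0.003 -0.   ] [ 0.     0.    -0.066]
202.0 [-0.036 -0.006 -0.   ] [ 0.     0.    -0.133]
206.0 [-0.054 -0.007 -0.   ] [ 0.     0.    -0.199]
210.0 [-0.072 -0.006 -0.   ] [ 0.     0.    -0.266]
214.0 [-0.09  -0.005 -0.   ] [ 0.     0.    -0.333]
218.0 [-0.108 -0.002 -0.   ] [ 0.     0.    -0.399]
222.0 [-0.125  0.002 -0.   ] [ 0.     0.    -0.466]
226.0 [-0.142  0.007 -0.   ] [ 0.     0.    -0.533]
```

```bash
python3 -m handwheel '[{"translation":[-0.018,-0.003,0],"angular":[0,0,-0.066],"jaw":-1},{"translation":[-0.036,-0.006,0],"angular":[0,0,-0.133],"jaw":-1},{"translation":[-0.054,-0.007,0],"angular":[0,0,-0.2],"jaw":-1},{"translation":[-0.072,-0.006,0],"angular":[0,0,-0.266],"jaw":-1},{"translation":[-0.09,-0.005,0],"angular":[0,0,-0.333],"jaw":-1},{"translation":[-0.099,-0.004,0],"angular":[0,0,-0.366],"jaw":-1},{"translation":[-0.108,-0.002,0],"angular":[0,0,-0.4],"jaw":-1},{"translation":[-0.108,-0.002,0],"angular":[0,0,-0.4],"jaw":-1},{"translation":[-0.108,-0.002,0],"angular":[0,0,-0.4],"jaw":-1}]'
python3 arc.py 218 218 1 .0235 .128; python3 arc.py 218 218 1 .0435 .128
```

```text
t: 8.28
tool_pos: [0.5061, 0.0651, 0.1279]
tool_rot: [3.142, -0.0, 2.234]
force: [-0.1, 0.5, 0.4]
width: 0.002
now [0.50608875 0.06509839 0.12786371] [ 1.79999496e+02 -5.54197404e-03  1.27974256e+02] [ 0.52  0.71 -0.98  1.96  0.77  0.9   1.37] [-0.14352178  0.4705166   0.43395239] 8.2833
218.0 [ 0.001  0.001 -0.   ] [ 0. -0. -0.]
now [0.50608875 0.06509839 0.12786371] [ 1.79999496e+02 -5.54197404e-03  1.27974256e+02] [ 0.52  0.71 -0.98  1.96  0.77  0.9   1.37] [-0.14352178  0.4705166   0.43395239] 8.2833
218.0 [ 0.051  0.001 -0.   ] [ 0. -0. -0.]
```

```bash
python3 -m handwheel '[{"translation":[0.03,0,0],"angular":[0,0,0],"jaw":-1},{"translation":[0.06,0,0],"angular":[0,0,0],"jaw":-1},{"translation":[0.06,0,-0.1],"angular":[0,0,0],"jaw":-1},{"translation":[0.06,0,-0.2],"angular":[0,0,0],"jaw":-1},{"translation":[0.03,0.05,-0.3],"angular":[0,0,0],"jaw":-1},{"translation":[0,0.13,-0.38],"angular":[0,0,0],"jaw":-1},{"translation":[-0.03,0.22,-0.4],"angular":[0,0,0],"jaw":-1},{"translation":[-0.05,0.31,-0.4],"angular":[0,0,0],"jaw":-1},{"translation":[-0.05,0.35,-0.4],"angular":[0,0,0],"jaw":-1},{"translation":[-0.05,0.35,-0.4],"angular":[0,0,0],"jaw":-1}]'
python3 fit.py w4.png 0.5993 0.1086 2.8
```

```text
t: 9.12
tool_pos: [0.6294, 0.1401, 0.2878]
tool_rot: [3.139, -0.002, 2.238]
force: [-1.5, -0.1, -0.8]
width: 0.004
lever_peg 0.91 [269.   39.3] [0.5195 0.0461 0.135 ]
lever_mark 0.91 [267.2  80.9] [0.5465 0.0644 0.098 ]
clip_mark 0.71 [256.1  81.5] [0.5532 0.0558 0.094 ]
ring fit [0.5978 0.1092 0.0408] n 367 area 2672
lever_peg r 0.1005819721335281 deg 218.8788454520718
lever_mark r 0.06810654205521313 deg 221.10905483807903
clip_mark r 0.06961054237712545 deg 230.1564498639823
9.3167 [0.6271 0.1357 0.2877] [-179.9165    0.017   128.1348] [ 0.2282 -0.0007  0.4368]
```

View pics/w4.png

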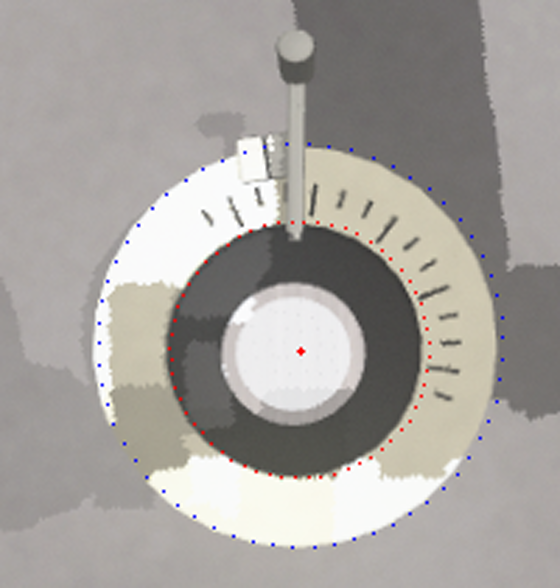

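Settled estimate: the bar stands at about 218–219° and the clip line is about 8.5° further counter-clockwise (clip line at crop (268,157), bar at (296,157), dial centre (296,347)). I'll do one repeat for numbers only, now that the arm is still.

```bash
python3 fit.py w5.png 0.5993 0.1086 2.8; python3 mv.py 0.495 0.103 0.2877 136;  python3 arc.py 222 222 1 .0435 .128
```

```text
lever_peg 0.7 [273.2  44.2] [0.5181 0.0468 0.135 ]
lever_mark 0.6 [271.7  87.2] [0.5461 0.0667 0.098 ]
clip_mark 0.61 [263.5  86.3] [0.5499 0.0594 0.094 ]
ring fit [0.5967 0.1076 0.04  ] n 443 area 2587
lever_peg r 0.09932170103389655 deg 217.75397254185162
lever_mark r 0.06507258589166458 deg 218.951017691329
clip_mark r 0.06712540188544182 deg 225.8759991755224
9.5167 [0.6281 0.1348 0.288 ] [-179.9684    0.0394  128.0345] [-0.0038 -0.5347  0.1924]
[ 0.142 -0.311  0.001] [-0.001  0.001 -0.133] dist 0.13680893628442478 t 9.5167 [0.6280708  0.13476059 0.28803615] 128.03446095664387 [ 0.37  0.72 -1.05  1.48  0.63  1.31  1.49]
now [0.6280708  0.13476059 0.28803615] [-1.79968411e+02  3.94309355e-02  1.28034461e+02] [ 0.37  0.72 -1.05  1.48  0.63  1.31  1.49] [-0.00381313 -0.53470021  0.19241504] 9.5167
222.0 [ 0.084 -0.354  0.4  ] [-0.001  0.001 -0.066]
```

```bash
python3 arc.py 218 218 1 .0475 .128; for t in 218 220 222 224 226; do python3 arc.py $t $t 1 .0235 .128|tail -1;done
```

```text
now [0.6280708  0.13476059 0.28803615] [-1.79968411e+02  3.94309355e-02  1.28034461e+02] [ 0.37  0.72 -1.05  1.48  0.63  1.31  1.49] [-0.00381313 -0.53470021  0.19241504] 9.5167
218.0 [ 0.112 -0.347  0.4  ] [-0.001  0.001  0.001]
218.0 [ 0.052 -0.347  0.4  ] [-0.001  0.001  0.001]
220.0 [ 0.043 -0.349  0.4  ] [-0.001  0.001 -0.033]
222.0 [ 0.034 -0.35   0.4  ] [-0.001  0.001 -0.066]
224.0 [ 0.026 -0.351  0.4  ] [-0.001  0.001 -0.099]
226.0 [ 0.017 -0.352  0.4  ] [-0.001  0.001 -0.133]
```

```bash
python3 -m handwheel '[{"translation":[0.04,-0.08,0],"angular":[0,0,0],"jaw":-1},{"translation":[0.07,-0.17,0],"angular":[0,0,0],"jaw":-1},{"translation":[0.1,-0.26,0.02],"angular":[0,0,0],"jaw":-1},{"translation":[0.12,-0.34,0.07],"angular":[0,0,0],"jaw":-1},{"translation":[0.125,-0.347,0.14],"angular":[0,0,0],"jaw":-1},{"translation":[0.125,-0.347,0.22],"angular":[0,0,0],"jaw":-1},{"translation":[0.125,-0.347,0.3],"angular":[0,0,0],"jaw":-1},{"translation":[0.125,-0.347,0.38],"angular":[0,0,0],"jaw":-1},{"translation":[0.12,-0.347,0.4],"angular":[0,0,0],"jaw":-1},{"translation":[0.112,-0.347,0.4],"angular":[0,0,0],"jaw":-1}]'
python3 arc.py 218 218 1 .0275 .128; for t in 218 220 222 224 226; do python3 arc.py $t $t 1 .0235 .128|tail -1;done
```

```text
t: 10.35
tool_pos: [0.4902, 0.0847, 0.1265]
tool_rot: [-3.138, -0.002, 2.236]
force: [-0.2, -0.6, -0.3]
width: 0.004
now [0.49017399 0.08469022 0.12654764] [-1.79804863e+02 -1.06549850e-01  1.28107255e+02] [ 0.48  0.7  -0.98  1.99  0.76  0.88  1.32] [-0.23993711 -0.59409143 -0.26209885] 10.35
218.0 [-0.052  0.002 -0.004] [-0.003 -0.002  0.002]
218.0 [-0.062  0.002 -0.004] [-0.003 -0.002  0.002]
220.0 [-0.071 -0.    -0.004] [-0.003 -0.002 -0.032]
222.0 [-0.08  -0.002 -0.004] [-0.003 -0.002 -0.065]
224.0 [-0.089 -0.003 -0.004] [-0.003 -0.002 -0.098]
226.0 [-0.097 -0.004 -0.004] [-0.003 -0.002 -0.132]
```

```bash
python3 -m handwheel '[{"translation":[-0.03,0.001,-0.002],"angular":[0,0,0],"jaw":-1},{"translation":[-0.054,0.001,-0.003],"angular":[0,0,0],"jaw":-1},{"translation":[-0.066,0,-0.003],"angular":[0,0,-0.033],"jaw":-1},{"translation":[-0.076,-0.002,-0.003],"angular":[0,0,-0.066],"jaw":-1},{"translation":[-0.086,-0.003,-0.003],"angular":[0,0,-0.1],"jaw":-1},{"translation":[-0.092,-0.004,-0.003],"angular":[0,0,-0.12],"jaw":-1},{"translation":[-0.096,-0.004,-0.003],"angular":[0,0,-0.132],"jaw":-1},{"translation":[-0.096,-0.004,-0.003],"angular":[0,0,-0.132],"jaw":-1},{"translation":[-0.096,-0.004,-0.003],"angular":[0,0,-0.132],"jaw":-1}]'
for t in 224 225 226 227; do python3 arc.py $t $t 1 .0235 .128|tail -1;done
```

```text
t: 11.1
tool_pos: [0.5145, 0.0537, 0.1296]
tool_rot: [3.141, 0.001, 2.372]
force: [-0.7, 0.5, -0.2]
width: 0.004
224.0 [ 0.01  -0.002  0.004] [0.    0.001 0.032]
225.0 [ 0.006 -0.003  0.004] [0.    0.001 0.015]
226.0 [ 0.002 -0.004  0.004] [ 0.     0.001 -0.001]
227.0 [-0.003 -0.005  0.004] [ 0.     0.001 -0.018]
```

```bash
python3 -m handwheel '[{"translation":[0.03,0,0],"angular":[0,0,0],"jaw":-1},{"translation":[0.06,0,0],"angular":[0,0,0],"jaw":-1},{"translation":[0.06,0,-0.1],"angular":[0,0,0],"jaw":-1},{"translation":[0.06,0,-0.2],"angular":[0,0,0],"jaw":-1},{"translation":[0.03,0.05,-0.3],"angular":[0,0,0],"jaw":-1},{"translation":[0,0.13,-0.38],"angular":[0,0,0],"jaw":-1},{"translation":[-0.03,0.22,-0.4],"angular":[0,0,0],"jaw":-1},{"translation":[-0.06,0.31,-0.4],"angular":[0,0,0],"jaw":-1},{"translation":[-0.06,0.34,-0.4],"angular":[0,0,0],"jaw":-1},{"translation":[-0.06,0.34,-0.4],"angular":[0,0,0],"jaw":-1}]'
python3 fit.py w6.png 0.5993 0.1086 2.8; python3 fit.py w7.png 0.5993 0.1086 2.8
```

```text
t: 11.93
tool_pos: [0.6262, 0.1395, 0.289]
tool_rot: [3.139, -0.002, 2.377]
force: [-1.1, 0.1, 0.5]
width: 0.005
lever_peg 0.78 [270.8  40.6] [0.5298 0.0327 0.135 ]
lever_mark 0.76 [272.7  82.7] [0.5518 0.0578 0.098 ]
clip_mark 0.54 [270.4  82. ] [0.5525 0.0553 0.094 ]
ring fit [0.5977 0.1137 0.0372] n 329 area 2620
lever_peg r 0.1056843017969624 deg 230.06781096694203
lever_mark r 0.07234155651217986 deg 230.6329161098906
clip_mark r 0.07383225862783221 deg 232.31464865657875
12.1333 [0.6245 0.1349 0.2888] [-179.9069    0.0091  136.0361] [-0.941  -0.2957  1.0132]
lever_peg 0.83 [275.5  50. ] [0.5308 0.0368 0.135 ]
lever_mark 0.88 [273.2  85.8] [0.5514 0.0552 0.098 ]
clip_mark 0.74 [278.6  46.3] [0.5187 0.0289 0.094 ]
ring fit [0.5982 0.1077 0.0417] n 461 area 3088
lever_peg r 0.09788174388021219 deg 226.45011310515724
lever_mark r 0.07032726310394574 deg 228.32782391058038
clip_mark r 0.11197417605324886 deg 224.77613776075052
12.3333 [0.6254 0.1343 0.2892] [-179.9645    0.0342  135.9484] [0.8036 0.162  0.59  ]
```

View pics/w7.png

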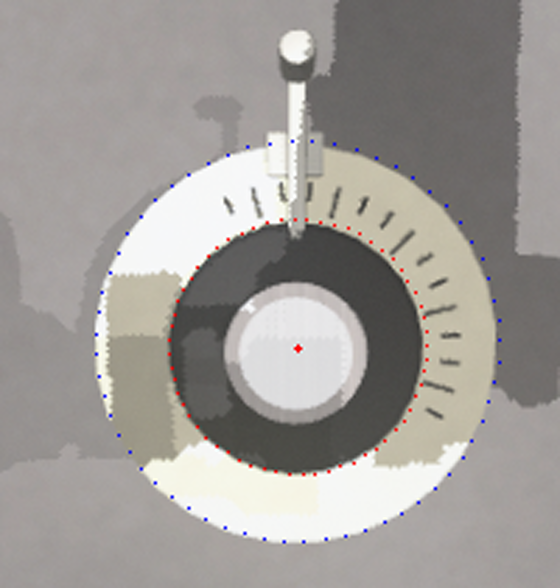

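The bar covers the middle of the clip. The clip spans crop columns 266–323 (centre 294.5) and the bar 288–305 (centre 296.5), so it is about 1 mm off at 2.85 px/mm, within the 4 mm limit. Next is the button on the grey lamp box, triangulated from both fixed cameras.

```bash
cat > btn.py <<'E'
from h import *
np.set_printoptions(precision=4,suppress=True)
rs=[]
for n,g in(("top",(311,194)),("scene",(247,223))):
    c=cam(n)
    L=[(p["position"][0]*560,p["position"][1]*420,p["conf"]) for p in finder.place_of(n,"lamp_button_top")]
    L=[p for p in L if np.hypot(p[0]-g[0],p[1]-g[1])<12]; print(n,L); 
    u,v=L[0][:2] if L else g; rs.append(ray(c,u,v))
(o1,d1),(o2,d2)=rs; s=np.linalg.lstsq(np.c_[d1,-d2],o2-o1,rcond=None)[0]
print(o1+d1*s[0],o2+d2*s[1])
E
python3 btn.py; python3 mv.py 0.57 -0.15 0.25 45
```

```text
top [(308.784, 194.292, 0.54), (310.688, 201.894, 0.34)]
scene [(247.8, 216.72, 0.59)]
[ 0.585  -0.1816  0.0809] [ 0.5872 -0.1866  0.0816]
[-0.395 -0.609  0.098] [0.    0.    1.516] dist 0.29281893876412907 t 12.5333 [0.62580593 0.13477111 0.28916689] 135.9644895513691 [ 0.38  0.72 -1.07  1.48  0.64  1.32  1.62]
```

```bash
python3 mv.py 0.64 -0.185 0.26 90; python3 -m handwheel '[{"translation":[-0.55,-0.58,0.073],"angular":[0,0,0.766],"jaw":-1},{"translation":[-0.55,-0.58,0.073],"angular":[0,0,0.766],"jaw":-1},{"translation":[-0.55,-0.58,0.073],"angular":[0,0,0.766],"jaw":-1},{"translation":[-0.55,-0.58,0.073],"angular":[0,0,0.766],"jaw":-1},{"translation":[-0.55,-0.58,0.073],"angular":[0,0,0.766],"jaw":-1},{"translation":[-0.55,-0.58,0.073],"angular":[0,0,0.766],"jaw":-1},{"translation":[-0.55,-0.58,0.073],"angular":[0,0,0.766],"jaw":-1},{"translation":[-0.55,-0.58,0.073],"angular":[0,0,0.766],"jaw":-1},{"translation":[-0.55,-0.58,0.073],"angular":[0,0,0.766],"jaw":-1},{"translation":[-0.55,-0.58,0.073],"angular":[0,0,0.766],"jaw":-1}]'; python3 mv.py 0.64 -0.185 0.26 90
cat > lk2.py <<'E'
import sys; from h import *
np.set_printoptions(precision=4,suppress=True)
c=cam("wrist")
for k,zs in dict(lamp_button_top=(.06,.07,.08),lamp_box=(0,)).items():
    for p in finder.place_of("wrist",k)[:3]:
        u,v=p["position"][0]*560,p["position"][1]*420; print(k,round(p["conf"],2),np.round([u,v],1),*[atz(c,u,v,z) for z in zs])
save(c,sys.argv[1],scale=1.4)
s=env.read_state(); print(s["t"],s["tool_pos"],np.degrees(s["tool_rot"]))
E
python3 lk2.py b0.png; python3 lk2.py b1.png
```

```text
[-0.581 -0.55   0.073] [-0.     0.     0.766] dist 0.321412103560253 t 12.5333 [0.62580593 0.13477111 0.28916689] 135.9644895513691 [ 0.38  0.72 -1.07  1.48  0.64  1.32  1.62]
t: 13.37
tool_pos: [0.6224, -0.1871, 0.2593]
tool_rot: [-3.141, 0.0, 1.567]
force: [0.0, 0.2, -0.9]
width: 0.005
[ 0.005  0.044 -0.002] [-0.001  0.    -0.004] dist 0.01774515474397408 t 13.3667 [ 0.62239367 -0.18711633  0.25934528] 89.7789359435527 [ 0.78  0.69 -0.88  1.49  0.55  1.22  1.39]
lamp_button_top 0.98 [192.9  29.8] [ 0.4501 -0.2713  0.06  ] [ 0.4534 -0.2687  0.07  ] [ 0.4566 -0.2662  0.08  ]
lamp_button_top 0.62 [274.1 156.1] [ 0.586  -0.1881  0.06  ] [ 0.5851 -0.1881  0.07  ] [ 0.5842 -0.1881  0.08  ]
lamp_box 0.95 [269.3 153.5] [ 0.5879 -0.1939  0.    ]
lamp_box 0.83 [210.7  45.6] [ 0.4533 -0.2639  0.    ]
lamp_box 0.72 [22.5 38.1] [ 0.3887 -0.5652  0.    ]
13.5167 [ 0.6232 -0.1825  0.2603] [179.9718  -0.0616  90.1804]
lamp_button_top 0.83 [190.6  26.2] [ 0.4471 -0.2704  0.06  ] [ 0.4505 -0.2678  0.07  ] [ 0.4538 -0.2651  0.08  ]
lamp_button_top 0.62 [264.  154.1] [ 0.585  -0.1938  0.06  ] [ 0.5842 -0.1935  0.07  ] [ 0.5834 -0.1932  0.08  ]
lamp_box 0.9 [21.4 34.2] [ 0.385  -0.5655  0.    ]
lamp_box 0.87 [208.2  47.7] [ 0.4573 -0.2633  0.    ]
lamp_box 0.83 [264.9 152. ] [ 0.5873 -0.1946  0.    ]
13.6667 [ 0.6232 -0.1829  0.2602] [179.9786  -0.0158  90.1746]
```

View pics/b1.png

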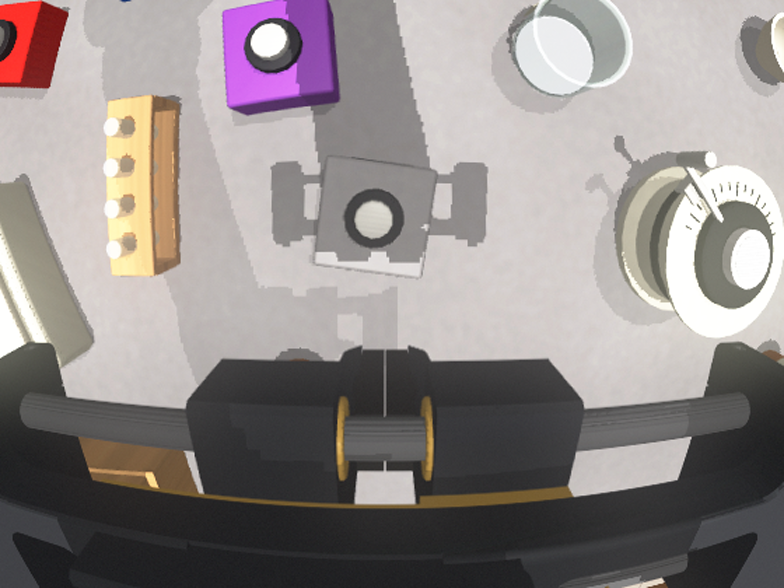

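The picture shows the grey box with its round button at (267,156) between the rack and the polariscope, giving a button centre of (0.584, -0.191). The lever is still over the clip. Descending to just above the button.

```bash
python3 -m handwheel '[{"translation":[-0.02,-0.098,0.05],"angular":[0,0,0],"jaw":-1},{"translation":[-0.02,-0.098,0.13],"angular":[0,0,0],"jaw":-1},{"translation":[-0.02,-0.098,0.21],"angular":[0,0,0],"jaw":-1},{"translation":[-0.02,-0.098,0.29],"angular":[0,0,0],"jaw":-1},{"translation":[-0.02,-0.098,0.34],"angular":[0,0,0],"jaw":-1},{"translation":[-0.02,-0.098,0.36],"angular":[0,0,0],"jaw":-1},{"translation":[-0.02,-0.098,0.36],"angular":[0,0,0],"jaw":-1},{"translation":[-0.02,-0.098,0.36],"angular":[0,0,0],"jaw":-1}]' 20; python3 mv.py 0.584 -0.191 0.08 90;python3 -c "
from h import *
s=cam('scene'); save(s,'s1.png',(180,150,380,300),3.5)"
```

```text
t: 14.33
tool_pos: [0.5845, -0.192, 0.1168]
tool_rot: [3.141, -0.0, 1.572]
force: [1.4, -0.5, 0.6]
width: 0.004
[ 0.002 -0.001  0.092] [ 0.001 -0.     0.001] dist 0.03684074780082708 t 14.3333 [ 0.58448389 -0.19198845  0.11682431] 90.0776437466283 [ 0.79  0.8  -0.8   1.69  0.68  0.95  1.3 ]
```

View pics/s1.png

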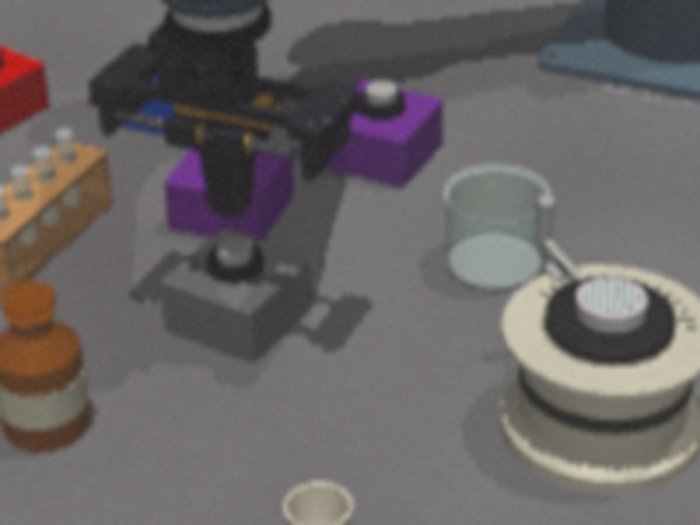

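The closed fingertips at crop (230,212) hang straight above the raised button at (236,247). I'll lower in small steps and watch the force.

```bash
python3 -m handwheel '[{"translation":[0,0,0.01],"angular":[0,0,0],"jaw":-1},{"translation":[0,0,0.02],"angular":[0,0,0],"jaw":-1},{"translation":[0,0,0.03],"angular":[0,0,0],"jaw":-1},{"translation":[0,0,0.04],"angular":[0,0,0],"jaw":-1},{"translation":[0,0,0.04],"angular":[0,0,0],"jaw":-1},{"translation":[0,0,0.04],"angular":[0,0,0],"jaw":-1}]'; python3 -m handwheel '[{"translation":[0,0,0.006],"angular":[0,0,0],"jaw":-1},{"translation":[0,0,0.012],"angular":[0,0,0],"jaw":-1},{"translation":[0,0,0.012],"angular":[0,0,0],"jaw":-1}]';python3 -m handwheel '[{"translation":[0,0,0.006],"angular":[0,0,0],"jaw":-1},{"translation":[0,0,0.012],"angular":[0,0,0],"jaw":-1},{"translation":[0,0,0.012],"angular":[0,0,0],"jaw":-1}]'
```

```text
t: 14.88
tool_pos: [0.5835, -0.1926, 0.0996]
tool_rot: [-3.141, -0.0, 1.571]
force: [-0.4, -0.3, 0.4]
width: 0.009
t: 15.13
tool_pos: [0.5835, -0.1926, 0.0947]
tool_rot: [-3.141, -0.0, 1.571]
force: [-0.2, 0.2, 0.2]
width: 0.007
t: 15.38
tool_pos: [0.5834, -0.1926, 0.0898]
tool_rot: [-3.141, -0.0, 1.571]
force: [-0.9, -0.3, 0.0]
width: 0.005
```

```bash
for i in 1; do python3 -m handwheel '[{"translation":[0,0,0.003],"angular":[0,0,0],"jaw":-1},{"translation":[0,0,0.006],"angular":[0,0,0],"jaw":-1},{"translation":[0,0,0.006],"angular":[0,0,0],"jaw":-1}]'; python3 -m handwheel '[{"translation":[0,0,0.003],"angular":[0,0,0],"jaw":-1},{"translation":[0,0,0.006],"angular":[0,0,0],"jaw":-1},{"translation":[0,0,0.006],"angular":[0,0,0],"jaw":-1}]'; python3 -m handwheel '[{"translation":[0,0,0.003],"angular":[0,0,0],"jaw":-1},{"translation":[0,0,0.006],"angular":[0,0,0],"jaw":-1},{"translation":[0,0,0.006],"angular":[0,0,0],"jaw":-1}]'; done
```

```text
t: 15.63
tool_pos: [0.5836, -0.1926, 0.0877]
tool_rot: [-3.141, -0.0, 1.571]
force: [-0.3, -0.2, 0.2]
width: 0.005
t: 15.88
tool_pos: [0.5838, -0.1926, 0.0855]
tool_rot: [3.141, 0.0, 1.571]
force: [-0.2, -0.4, 0.8]
width: 0.005
t: 16.13
tool_pos: [0.5839, -0.1926, 0.0832]
tool_rot: [3.141, 0.0, 1.571]
force: [-0.2, 0.2, 4.7]
width: 0.008
```

```bash
python3 -m handwheel '[{"translation":[0,0,0.005],"angular":[0,0,0],"jaw":-1},{"translation":[0,0,0.008],"angular":[0,0,0],"jaw":-1},{"translation":[0,0,0.008],"angular":[0,0,0],"jaw":-1}]'; python3 -m handwheel '[{"translation":[0,0,0.004],"angular":[0,0,0],"jaw":-1},{"translation":[0,0,0.006],"angular":[0,0,0],"jaw":-1},{"translation":[0,0,0.006],"angular":[0,0,0],"jaw":-1}]'
```

```text
t: 16.38
tool_pos: [0.5839, -0.1926, 0.0805]
tool_rot: [3.141, 0.0, 1.571]
force: [-2.2, -0.4, 7.8]
width: 0.007
t: 16.63
tool_pos: [0.5841, -0.1926, 0.0802]
tool_rot: [-3.142, 0.002, 1.571]
force: [-8.9, -0.1, 26.4]
width: 0.005
```

It bottomed out at TCP z = 0.0802. To make sure that is the button's full travel and not the collar, I'll record the force curve on a slow release and then press again.

```bash
f(){ grep -E 'pos|force'|tr '\n' ' ';echo; }
python3 -m handwheel '[{"translation":[0,0,-0.005],"angular":[0,0,0],"jaw":-1},{"translation":[0,0,-0.005],"angular":[0,0,0],"jaw":-1},{"translation":[0,0,-0.005],"angular":[0,0,0],"jaw":-1}]'|f
python3 -m handwheel '[{"translation":[0,0,-0.003],"angular":[0,0,0],"jaw":-1},{"translation":[0,0,-0.003],"angular":[0,0,0],"jaw":-1},{"translation":[0,0,-0.003],"angular":[0,0,0],"jaw":-1}]'|f
python3 -m handwheel '[{"translation":[0,0,-0.003],"angular":[0,0,0],"jaw":-1},{"translation":[0,0,-0.003],"angular":[0,0,0],"jaw":-1},{"translation":[0,0,-0.003],"angular":[0,0,0],"jaw":-1}]'|f
python3 -m handwheel '[{"translation":[0,0,-0.003],"angular":[0,0,0],"jaw":-1},{"translation":[0,0,-0.003],"angular":[0,0,0],"jaw":-1},{"translation":[0,0,-0.003],"angular":[0,0,0],"jaw":-1}]'|f
python3 -m handwheel '[{"translation":[0,0,-0.003],"angular":[0,0,0],"jaw":-1},{"translation":[0,0,-0.003],"angular":[0,0,0],"jaw":-1},{"translation":[0,0,-0.003],"angular":[0,0,0],"jaw":-1}]'|f
python3 -m handwheel '[{"translation":[0,0,-0.003],"angular":[0,0,0],"jaw":-1},{"translation":[0,0,-0.003],"angular":[0,0,0],"jaw":-1},{"translation":[0,0,-0.003],"angular":[0,0,0],"jaw":-1}]'|f
```

```text
tool_pos: [0.584, -0.1926, 0.0804] force: [-3.6, 0.1, 11.2] 
tool_pos: [0.5839, -0.1926, 0.0809] force: [0.4, -0.0, 4.5] 
tool_pos: [0.5839, -0.1926, 0.0819] force: [0.3, 0.6, 3.0] 
tool_pos: [0.5839, -0.1926, 0.0832] force: [-0.1, 0.1, 3.7] 
tool_pos: [0.5839, -0.1926, 0.0843] force: [0.5, -1.6, 2.3] 
tool_pos: [0.5837, -0.1926, 0.0855] force: [1.3, -0.3, 1.6]
```

The spring force fades steadily from about 5 N at z = 0.0805 to about 1.6 N at 0.0855, so the stop at 0.0803 is the full travel of roughly 6 mm. Pressing again and holding.

```bash
python3 -m handwheel '[{"translation":[0,0,0.004],"angular":[0,0,0],"jaw":-1},{"translation":[0,0,0.008],"angular":[0,0,0],"jaw":-1},{"translation":[0,0,0.012],"angular":[0,0,0],"jaw":-1},{"translation":[0,0,0.016],"angular":[0,0,0],"jaw":-1},{"translation":[0,0,0.017],"angular":[0,0,0],"jaw":-1},{"translation":[0,0,0.017],"angular":[0,0,0],"jaw":-1},{"translation":[0,0,0.017],"angular":[0,0,0],"jaw":-1},{"translation":[0,0,0.017],"angular":[0,0,0],"jaw":-1},{"translation":[0,0,0.017],"angular":[0,0,0],"jaw":-1}]'; python3 peg.py
python3 -c "
from h import *
c=cam('top'); save(c,'t9.png',(150,130,400,290),3)"
```

```text
t: 18.88
tool_pos: [0.5838, -0.1926, 0.0803]
tool_rot: [-3.141, 0.001, 1.571]
force: [-3.9, 0.0, 17.5]
width: 0.004
top lever_peg 0.75 [0.5453 0.0534 0.135 ] r 0.0772 deg 225.64790233444472
top lever_mark 0.8 [0.5433 0.0576 0.098 ] r 0.0757 deg 222.34566341864684
scene lever_peg 0.7 [0.5235 0.0381 0.135 ] r 0.1035 deg 222.91703797760113
scene lever_mark 0.65 [0.5549 0.0641 0.098 ] r 0.0629 deg 225.01827500726915
```

View pics/t9.png

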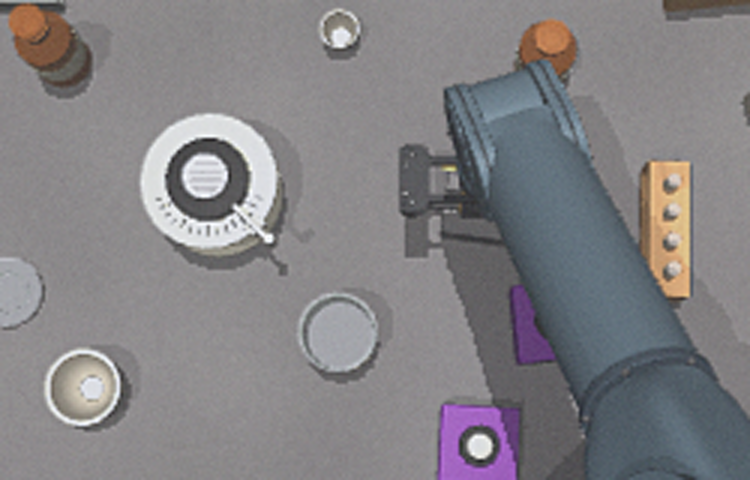

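In the picture the lever is still over the clip, with the peg at crop (268,238) and untouched. The beaker, bottles, crucible, rack, mortar and watch glass are where they stood. The button is held down with about 17 N, so I'm handing in.

```bash
python3 -c "
from workcell import env
print(env.finish_job()); s=env.read_state(); print(s['t'],s['tool_pos'],s['force'])"
```

```text
the job is handed in; nothing more can be done
None
the job is handed in; nothing more can be done
```

I pushed the lever about 96° around its arc with the closed fingers, in two passes, and let go. I then pressed the grey lamp box's button to its stop and handed in at about 19 s while still holding it. No verdict came back.

- **Lever over clip:** the settled wrist picture showed the bar about 1 mm from the clip's centre (limit 4 mm). I judged this from the picture's edges, because with the bar covering the clip's line the network put the clip mark at the peg in one frame. The rough last finder readings from the top and scene cameras scatter from 222° to 226° against the clip's roughly 226°. The last top picture still shows the lever over the clip, with nothing touching it.
- **Button:** it bottomed out at TCP z = 0.0803, and the final hold was about 17 N. On a slow release the spring force fell from about 5 N to about 1.6 N over 5 mm, so it is down at least 5 of its 6 mm. I could not read its travel directly. The force also showed a sideways part of about 4 N.
- **Clip and bystanders:** they looked unmoved in the last pictures. I checked only bottle_short's position against its starting pixels, and it matched.

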